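# Fit a thread-rack divider and hold its hidden latch bolt

## Task

Stand the red divider on edge in the empty slot of the thread rack, pushed fully down and centred along the slot, and let go of it. Then reach down into the narrow gap behind the grey bracket, grip the hidden bolt head, turn it until the brass latch finger lies level over the divider, and keep holding the head against its spring so that it cannot turn back while I tighten the nut in front: finish still gripping it. Do not shift the other dividers or the spools.

Things in the scene. Friction and masses are not known exactly. Their poses are not given: they have to be found in the camera images.
- divider: red plastic divider, a flat plate 130 mm long (its x), 8 mm thick (y), 90 mm tall (z), about 0.11 kg; origin: centre of its lower edge. It starts on edge in a small wooden stand (110 x 60 mm, slot floor 10 mm above the table, cheeks to 32 mm), so its top is 100 mm above the table. Pinch it across its thickness near the top.
- slot (a point): centre of the floor of the empty slot in the pale wooden rack (fixed), 10 mm above the table; x along the slot, y across (left), z up. Slot 140 mm long, open at both ends, 11 mm wide, 28 mm deep, with a flared mouth 25 mm wide whose lips top out 47 mm above the table. A seated divider has its origin here, its top 100 mm above the table.
- bolt_head: brass hexagon bolt head in the gap behind the bracket's near plate, 24 mm across flats, 14 mm thick; origin: its centre, 110 mm above the table, 103 mm to +x and 60 mm to -y of slot. x: bolt axis, parallel to slot's x. y: square to the pair of flats to pinch from above; about x it is turned +0.425 rad from level with the latch open, -0.425 with the latch level. Turns with joint latch.
- gap (a point): middle of the narrow gap of the grey steel U bracket on the rack, at the bolt's axis (axes as slot). The gap is 44 mm wide in x, between two upright plates 6 mm thick and 80 mm wide (y, centred on the bolt); the near plate's top is 20 mm above this point, the far one's 14 mm. Open at the top and both sides; floor 94 mm below.
- latch (a joint): angle (rad) of the bolt and its brass latch finger about bolt_head's x. 0: finger level, pointing to +y over the slot; positive: finger raised. A spring always turns it open to a stop at 0.85 (0.08 N m there, 0.16 N m at level): it starts there and turns back when let go. Lower stop -0.12.
- latch_tip (a point): free end of the brass latch finger (72 mm long from the bolt's axis, 12 x 8 mm section), on the robot's side of the bracket. With the finger level it reaches over the far end of the slot, its underside 6 mm above a seated divider; open, it leaves the slot free from above but its tip stands 165 mm above the table beside it: carry things over higher than that.
- spool_green: green thread spool, 34 mm diameter, 45 mm tall, standing on the rack's base in front of the bracket (about 70 mm in front of the slot point's x, on the bracket's side). Bystander; origin: centre of its underside.
- spool_orange: orange thread spool, 40 mm diameter, 50 mm tall, standing on the table. Bystander; origin: centre of its underside.
- spool_yellow: yellow thread spool, 40 mm diameter, 50 mm tall, standing on the table. Bystander; origin: centre of its underside.
- spool_red: red thread spool, 40 mm diameter, 50 mm tall, standing on the table. Bystander; origin: centre of its underside.
- divider_white: white divider, same size as the red one, already standing in the slot 75 mm to the left (+y of slot) of the empty one. Bystander; origin: centre of its underside.
- divider_blue: blue divider, same size, standing in the slot 120 mm to the left of the empty one. Bystander; origin: centre of its underside.
Not all that is in view belongs to the job. There is more than one size of the divider; the job needs the middle-sized.

How it is judged:
On the way, in this order (a step that is already met when the one before it is completed fails the run):
1. the red divider stands seated in the empty slot, released (z of divider in the frame of slot between -0.004 and 0.006 m and y of divider in the frame of slot between -0.007 and 0.007 m and x of divider in the frame of slot between -0.025 and 0.025 m and angle between divider's own z axis and vertical below 0.2 rad and angle between the x axis of divider and the x axis of slot, either way round below 0.12 rad and contact force between the fingers and divider below 0.1 N and linear speed of divider below 0.03 m/s), for 0.2 s.
2. the latch is turned level by the gripped bolt head (value of joint latch between -0.13 and 0.13 rad and contact force between the fingers and bolt_head above 5 N and distance between the grasp point and bolt_head below 0.035 m), for 0.2 s.
At the end, for the whole second after the job is handed in: Red divider at rest in the slot: within 6 mm of the floor, 7 mm across, 25 mm along, leaning under 0.2 rad, aligned within 0.12 rad. Latch still and within 0.13 rad of level; the fingers, TCP within 35 mm of the head's centre, press on the bolt with more than 5 N in all (all of step 2 and z of divider in the frame of slot between -0.004 and 0.006 m and y of divider in the frame of slot between -0.007 and 0.007 m and x of divider in the frame of slot between -0.025 and 0.025 m and angle between divider's own z axis and vertical below 0.2 rad and angle between the x axis of divider and the x axis of slot, either way round below 0.12 rad and linear speed of divider below 0.03 m/s and velocity of joint latch between -0.1 and 0.1 rad/s); the arm keeps its last pose, push and grip.
It fails at once if another divider shifted by more than 30 mm (distance of any of divider_white, divider_blue from where it was at the start of the episode above 0.03 m).
It fails at once if a spool shifted by more than 30 mm (distance of any of spool_green, spool_orange, spool_yellow, spool_red from where it was at the start of the episode above 0.03 m).
It also fails if it takes over 59 s, if anything falls off the work surface, if the arm or the gripper's body presses on something with over 40 N, if the wrist force passes 120 N, or if a joint passes its speed limit or range.

## Robot

A 6-joint arm with a two-finger parallel gripper is mounted at the origin on the work surface. World frame = base frame: x ahead of the robot, y to its left, z up, the work surface at z = 0. Lengths are in m, angles in rad, forces in N, time in s.
With the tool pointing down it reaches from about 0.25 to 0.725 m from the base axis. Payload 4 kg.
Tool frame: the origin (TCP) lies between the finger pads, 19 mm behind the fingertips; this is the grasp point; z points along the fingers, y is the line along which they close (so a half turn about z gives the same grasp; the last joint's range is limited). The gripper opens to 85 mm and grips with 20 to 120 N. Pads are 22 mm wide; open, the fingers measure 114 mm over their backs; the gripper's body (76 mm by 85 mm) begins 54 mm behind the grasp point. The pads swing forward as they close: fully open they stand 13 mm farther back than shut.
Start: joints at [1.226, 0.241, 0.005, 1.335, 0, 1.571], TCP at [0.169, 0.471, 0.25] pointing down, gripper open.
Joint ranges: [-2.72, 2.72], [-1.05, 1.87], [-1.09, 1.28], [-1.99, 2.15], [-1.42, 1.44], [-3.14, 3.14]. Speed limits (rad/s): [2.79, 2.79, 3.14, 3.14, 3.14, 3.14].

## Interface

Orientations are given as a unit quaternion [x, y, z, w].
In Python, from workcell import bot gives the robot as it stands. The module is installed in compiled form; this text tells all that it offers.
- The arm moves only by the tool step_arm, never from a script. Its argument "rows" is a list of rows, each a list of 2 entries, a list of its own where there are three numbers: the shift along the tool's x, y, z in mm, then the turn about the tool's z in degrees. A call has 1 to 12 rows; each row is the pose to reach, as a shift and turn from the pose commanded when the call began, along the tool's axes at that moment; what a row does not reach only later rows make up. A row lasts 1/8 s, in which the tool goes at most 62.5 mm and 10.7 degrees, less where a joint would pass 70% of its speed; a pose out of reach is approached as far as the arm can. A call with a gripper value outside its range is refused whole. "claw" is the gripper's target within -1 to 1 (shut at 1, half-way at 0, fully open at -1), set as the call begins (left out, the last holds). The fingers move at their own pace and stop on an object; the grip force is fixed at half the most. Time passes only in rows, so rows that repeat a pose let the fingers close. It gives the time, the measured TCP pose, the force, the opening and the grip force at its end, in the units of the state.
- bot.get_obs(): the state, without advancing time (a new reading comes with each control period).
- bot.camera(name): name is "scene" or "top"; returns (picture, depth): 384x512x3 uint8, red, green, blue; 384x512 float32, m along the optical axis (not along the pixel's ray), 0 where there is no reading.
- bot.camera_params(name): a dict with "fx", "fy", "cx", "cy" (pixels), "pose" (4x4, takes a point from camera to world coordinates). Camera axes: x right, y up, looking along -z (the intrinsics and any distortion apply to the point x, -y, -z); pixel columns grow to the right and rows downward; lengths in m; the calibration is good to about 2 mm. A picture is of the moment at which its call begins. camera_params takes no time and is no camera call.
- bot.job_done(): hands the job in; it is judged then, once.
Trained networks look in the newest picture that a camera, given by its name, has taken for a name from the list of things; names that differ only in an ending like _2 or _b are one class to them, and where a whole thing is asked for, a point or a joint stands for the part that bears it (a point fixed in the world has none). Each returns a list of dicts, best first, with "score" (0 to 1); they miss things now and then, are a little off and sometimes report something else, mostly with a low value. They report only what shows in the picture. A call takes as long as a camera call. They do not tell look-alikes from the thing itself.
- bot.trace(target, camera): "pixels" (384x512 bool, what is visible of it) and "uv" ([column, row] in pixels, amid what is visible of it).
The state is a dict: "clock": time; "joint_pos": joint angles; "joint_vel": joint speeds; "tau": joint torques, N m; "eef_pos": TCP position; "tool_rot": TCP orientation; "ft_force": force on the tool from outside, world axes, zero at the start; "ft_torque": the same for the moment, N m; "grip_width": finger opening in m; "grasp_force": force on a finger pad.
Only numpy, scipy, OpenCV 4.12 (cv2) and the standard library are available. Lean on these libraries where they do the work, as an engineer would, in place of code of your own. Each camera call takes 0.05 s, during which the arm holds its last target. There are 200 camera calls.

## Working session

There is one attempt and no reset: what is moved stays moved. The work goes in short steps, Python scripts to look and compute and a tool call to move; the robot and the scene stay as the last step left them, time stands still between calls to the robot, and variables do not carry over. Pictures are saved under pics/ and viewed, at most 10 in all, crops included, and the job is handed in when it is done.

Besides the shell and the picture viewer there is one more tool, called after "Emit:" by a JSON object that holds its "name" and its "arguments", one argument or row to a line. step_arm: Moves the arm, as the interface text tells. Its arguments: {"type":"object","properties":{"rows":{"type":"array"},"claw":{"type":"number"}},"required":["rows"]}

```bash
mkdir -p pics; cat > h.py <<'E'
import numpy as np, cv2
from workcell import bot
def cam(n):
    p,d=bot.camera(n); return p,d,bot.camera_params(n)
def pts(d,c,mask=None):
    v,u=np.nonzero((d>0) if mask is None else (mask&(d>0)))
    z=d[v,u]; P=np.c_[(u-c['cx'])/c['fx']*z,-(v-c['cy'])/c['fy']*z,-z]
    T=np.array(c['pose']); return P@T[:3,:3].T+T[:3,3],u,v
E
python3 - <<'E'
from h import *
out=[]
for n in("scene","top"):
    p,d,c=cam(n); cv2.imwrite(f"pics/{n}0.png",p[...,::-1]); np.savez(f"{n}0.npz",p=p,d=d)
    print(n,{k:np.round(v,3).tolist() for k,v in c.items()})
    for t in("divider","slot","bolt_head","gap","latch_tip","divider_white","spool_green"):
        try:
            for r in bot.trace(t,n)[:3]:
                P,u,v=pts(d,c,r["pixels"]); print(t,round(r["score"],2),np.round(r["uv"]),np.round(np.median(P,0),3),np.round(P.min(0),3),np.round(P.max(0),3),len(P))
        except Exception as e: print(t,e)
o=bot.get_obs();print({k:np.round(v,3).tolist() for k,v in o.items()})
E
```

```text
scene {'fx': 489.897, 'fy': 489.897, 'cx': 264.188, 'cy': 189.23, 'pose': [[-0.867, -0.359, 0.346, 1.0], [0.499, -0.634, 0.59, 0.657], [0.007, 0.684, 0.729, 0.976], [0.0, 0.0, 0.0, 1.0]]}
divider 0.98 [251. 118.] [ 0.447 -0.38   0.034] [ 0.402 -0.387 -0.003] [ 0.522 -0.279  0.096] 356
divider 0.9 [264. 132.] [ 0.468 -0.267  0.066] [ 0.368 -0.374 -0.006] [ 0.525 -0.188  0.12 ] 885
divider 0.81 [298. 167.] [ 0.445 -0.105  0.065] [ 0.341 -0.283 -0.005] [ 0.47  -0.025  0.12 ] 1783
slot 0.58 [331. 266.] [0.557 0.169 0.009] [ 0.366 -0.013 -0.006] [0.664 0.328 0.166] 9314
bolt_head 0.76 [306. 232.] [0.571 0.117 0.119] [0.546 0.092 0.097] [0.615 0.154 0.166] 311
gap 0.86 [329. 270.] [0.558 0.169 0.009] [ 0.366 -0.013 -0.006] [0.664 0.329 0.166] 9350
gap 0.64 [334. 215.] [0.449 0.061 0.045] [0.426 0.039 0.007] [0.459 0.073 0.059] 223
latch_tip 0.66 [303. 229.] [0.588 0.116 0.119] [ 0.548  0.034 -0.002] [0.615 0.154 0.166] 293
divider_white 0.7 [366. 260.] [0.482 0.23  0.074] [0.414 0.21  0.031] [0.541 0.243 0.102] 664
spool_green 0.74 [332. 264.] [0.557 0.171 0.009] [ 0.358 -0.017 -0.006] [0.
[... 905 characters left out ...]
 0.154 0.01 ] [ 0.365  0.019 -0.007] [0.662 0.333 0.17 ] 8052
latch_tip 0.82 [195. 195.] [0.561 0.112 0.121] [0.542 0.091 0.011] [0.626 0.155 0.17 ] 326
divider_white 0.7 [151. 237.] [0.471 0.223 0.084] [0.408 0.208 0.007] [0.542 0.264 0.104] 462
spool_green 0.46 [221. 248.] [0.437 0.053 0.055] [0.424 0.038 0.046] [0.451 0.067 0.059] 99
{'clock': 0.8, 'joint_pos': [1.226, 0.241, 0.005, 1.335, -0.0, 1.571], 'joint_vel': [-0.001, 0.001, -0.001, 0.0, -0.001, 0.0], 'tau': [-0.0, -37.215, 25.268, 0.001, -0.0, -0.0], 'eef_pos': [0.169, 0.471, 0.25], 'tool_rot': [0.172, 0.985, 0.0, 0.0], 'ft_force': [-0.019, 0.19, -0.751], 'ft_torque': [0.042, -0.007, 0.08], 'grasp_force': 0.0, 'grip_width': 0.086}
```

```bash
python3 - <<'E'
import cv2
a=cv2.imread("pics/top0.png");cv2.imwrite("pics/top0b.png",cv2.resize(a,(800,600)))
b=cv2.imread("pics/scene0.png")
cv2.imwrite("pics/sc_crop.png",cv2.resize(b[90:210,220:380],(800,600),interpolation=cv2.INTER_CUBIC))
E
```

```text
(no output)
```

View pics/top0b.png

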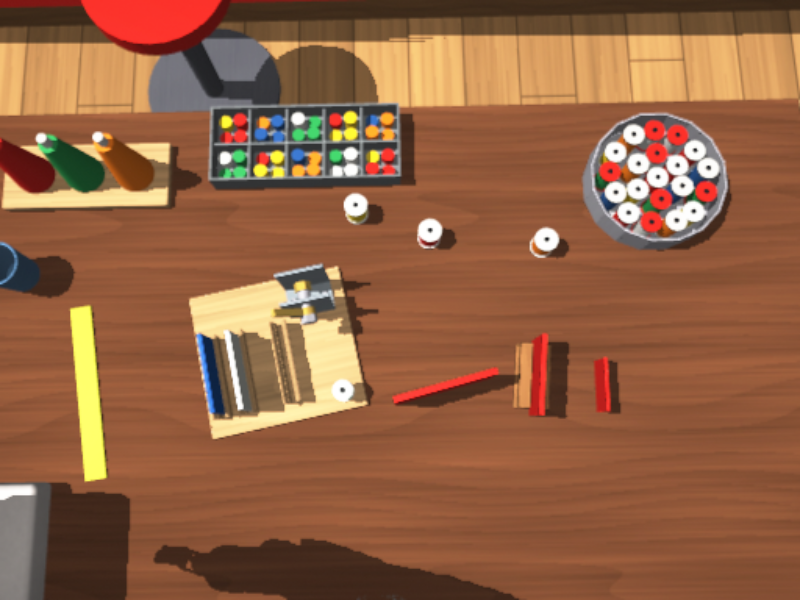

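View pics/sc_crop.png

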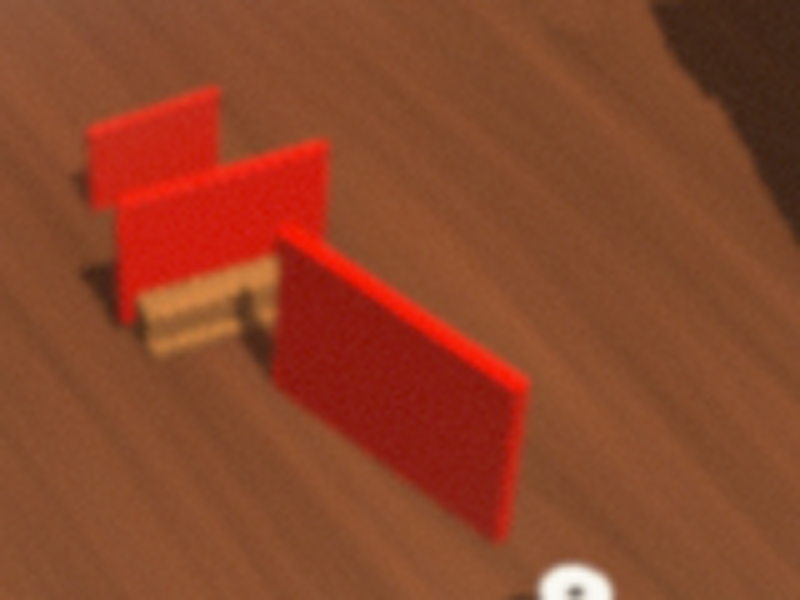

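Top view at native pixels: the large red plate is at about (285,247), the plate in the wooden stand at (345,240), and the small one at (386,245). The one in the stand is the right one: it is middle-sized, its top is at about 0.10 m, and the enlarged crop confirms the stand. The rack is at (180,220) and the bracket and latch at (195,190). Next I measure the divider and the slot.

```bash
cat > m.py <<'E'
from h import *
import sys
def line(P):
    c,s,(w,h),a=None,None,(0,0),0
    (cx,cy),(w,h),a=cv2.minAreaRect((P[:,:2]*1000).astype(np.float32))
    m=P[:,:2].mean(0); U,S,V=np.linalg.svd(P[:,:2]-m,full_matrices=False); v=V[0]*np.sign(V[0][0])
    return np.round([cx,cy,w,h],1), np.round(m,4), round(float(np.arctan2(v[1],v[0])),4), len(P)
if __name__=="__main__":
    for n in("top","scene"):
        z=np.load(n+"0.npz");c=bot.camera_params(n);p,d=z["p"].astype(int),z["d"]
        P,u,v=pts(d,c); col=p[v,u]; r,g,b=col.T
        def sel(cond,x0,x1,y0,y1,z0,z1): 
            k=cond&(P[:,0]>x0)&(P[:,0]<x1)&(P[:,1]>y0)&(P[:,1]<y1)&(P[:,2]>z0)&(P[:,2]<z1); return P[k]
        red=(r>120)&(g<90)&(b<90)
        for nm,cond,box in [("red",red,(.37,.56,-.31,-.23,.092,.112)),("white",(r>110)&(b>110),(.38,.57,.19,.26,.09,.112)),
              ("blue",(b>r+40),(.38,.57,.23,.31,.09,.112)),("lips",r>0,(.38,.58,.08,.19,.036,.052)),("plates",r>0,(.55,.68,.03,.16,.117,.14)),
              ("latch",r>b+40,(.5,.65,.03,.18,.1,.18)),("green",r>0,(.40,.475,.02,.085,.045,.07))]:
            Q=sel(cond,*box)
            if len(Q)>5: print(n,nm,*line(Q),"z",np.round(np.percentile(Q[:,2],[10,50,90]),3))
E
python3 m.py
python3 - <<'E'
from h import *
b=cv2.imread("pics/scene0.png")
cv2.imwrite("pics/sc_rack.png",cv2.resize(b[180:330,230:430],(800,600),interpolation=cv2.INTER_CUBIC))
E
```

```text
top red [ 455.6 -268.9    8.9  127.6] [ 0.4559 -0.2686] -0.1038 194 z [0.095 0.099 0.102]
top white [470.3 238.2 128.8  49.7] [0.4699 0.2254] 0.1646 205 z [0.094 0.099 0.102]
top blue [468.9 269.9 127.2   8.6] [0.4686 0.2695] 0.2006 180 z [0.094 0.098 0.101]
top lips [507.8 147.4  84.5 173.5] [0.4905 0.1523] 0.1131 379 z [0.038 0.043 0.048]
top plates [589.3 111.5  83.8  79.7] [0.5894 0.1126] 0.0646 367 z [0.118 0.123 0.131]
top latch [580.4 125.4  78.2  61.7] [0.5708 0.1219] -0.421 206 z [0.115 0.124 0.161]
top green [438.8  54.9  33.1  32.4] [0.4388 0.0548] 1.073 140 z [0.052 0.055 0.057]
scene red [ 460.  -268.2   14.1  128.5] [ 0.4608 -0.2678] -0.099 154 z [0.093 0.097 0.1  ]
scene white [471.6 243.1 132.2  45.3] [0.4782 0.2272] 0.1933 235 z [0.093 0.097 0.1  ]
scene blue [471.4 270.7 129.7   9.4] [0.4751 0.2721] 0.198 234 z [0.093 0.097 0.099]
scene lips [501.6 153.2 154.9  52. ] [0.502  0.1497] 0.1278 396 z [0.037 0.042 0.046]
scene plates [592.  112.1  87.5  80.3] [0.5939 0.1145] 0.0926 413 z [0.118 0.122 0.129]
scene latch [577.7 127.4  68.4  60.3] [0.5817 0.1234] -0.3932 255 z [0.108 0.12  0.157]
scene green [441.1  53.8  34.6  30.2] [0.4428 0.0563] 1.0629 127 z [0.05  0.053 0.055]
```

View pics/sc_rack.png

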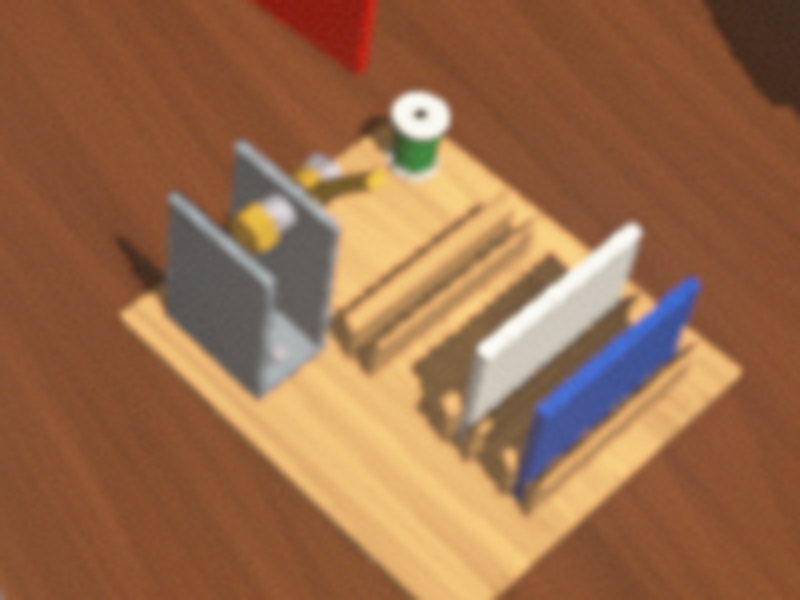

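```bash
python3 - <<'E'
from h import *
from m import line
a=0.20; R=np.array([[np.cos(a),-np.sin(a)],[np.sin(a),np.cos(a)]]); S=np.array([.4927,.1523])
for n in("top","scene"):
    z=np.load(n+"0.npz");c=bot.camera_params(n);p,d=z["p"].astype(int),z["d"]
    P,u,v=pts(d,c); r,g,b=p[v,u].T; L=(P[:,:2]-S)@R; Z=P[:,2]
    pc=lambda x:np.round(np.percentile(x,[3,50,97])*1000,1)
    def show(nm,k): 
        if k.sum()>4: print(n,nm,k.sum(),"x",pc(L[k,0]),"y",pc(L[k,1]),"z",pc(Z[k]))
    box=lambda x0,x1,y0,y1,z0,z1:(L[:,0]>x0)&(L[:,0]<x1)&(L[:,1]>y0)&(L[:,1]<y1)&(Z>z0)&(Z<z1)
    show("lips",box(-.1,.1,-.03,.03,.040,.055)); show("lipL",box(-.06,.06,.004,.03,.040,.055)); show("lipR",box(-.06,.06,-.03,-.004,.040,.055))
    show("white",box(-.1,.1,.065,.085,.092,.108)&(b>100)); show("blue",box(-.1,.1,.11,.13,.092,.108)&(b>r+30))
    grey=(abs(r-b)<30)
    show("nearpl",box(.05,.093,-.11,-.01,.118,.14)&grey);show("farpl",box(.113,.15,-.11,-.01,.112,.135)&grey)
    show("head",box(.085,.122,-.08,-.04,.105,.14)&(r>b+40)); show("fing",box(.02,.075,-.08,.02,.11,.19)&(r>b+40))
    # top colour divider red
E
```

```text
top lips 292 x [-68.6  -5.5  62.3] y [-13.5   8.4  15.4] z [40.1 44.3 49.2]
top lipL 142 x [-56.7  -0.3  56.9] y [ 7.3 12.3 15.6] z [40.1 44.3 49.5]
top lipR 108 x [-56.1  -3.4  55. ] y [-13.7 -11.   -6.3] z [41.2 44.8 49.1]
top white 190 x [-67.2  -5.6  55. ] y [71.7 75.6 79.8] z [ 93.2  98.9 102.7]
top blue 175 x [-60.2  -0.   59.8] y [116.3 119.8 124. ] z [ 93.5  98.8 102.8]
top nearpl 128 x [51.9 74.8 90.2] y [-95.5 -58.9 -24.7] z [118.6 127.3 132. ]
top farpl 102 x [121.9 124.2 128. ] y [-97.  -60.7 -23.1] z [114.6 122.2 126. ]
top head 57 x [ 93.9 100.4 107.1] y [-71.9 -59.9 -47.3] z [109.6 119.8 125. ]
top fing 139 x [49.2 57.9 64.5] y [-68.8 -39.2 -11.5] z [114.4 136.1 164. ]
scene lips 264 x [-64.9   8.7  80.9] y [-24.   -9.9  14.9] z [40.6 43.6 49.3]
scene lipL 78 x [-53.7   1.6  55.6] y [ 9.4 13.2 15. ] z [41.  43.9 47.5]
scene lipR 129 x [-54.9   2.4  58.1] y [-15.5 -11.3  -6.9] z [40.5 43.1 46.7]
scene white 217 x [-63.5   0.6  61.1] y [71.4 76.1 79.8] z [ 92.7  97.4 100.7]
scene blue 222 x [-56.8   7.1  65.6] y [116.2 120.9 124.5] z [ 93.1  97.5 100.3]
scene nearpl 156 x [52.3 80.3 88.7] y [-97.3 -59.9 -23.6] z [118.6 125.3 130.4]
scene farpl 150 x [124.9 130.  132.3] y [-97.1 -58.1 -21.7] z [112.5 120.5 124.1]
scene head 100 x [ 93.3 105.  111. ] y [-69.9 -56.8 -46.8] z [106.7 116.3 121.2]
scene fing 129 x [53.8 65.3 68.2] y [-68.1 -39.3 -11.7] z [116.2 135.  164.3]
```

Emit:
{"name": "step_arm", "arguments": {
  "rows": [
    [[-522,-598,0],-14],
    [[-522,-598,0],-14],
    [[-522,-598,0],-14],
    [[-522,-598,0],-14],
    [[-522,-598,0],-14],
    [[-522,-598,0],-14],
    [[-522,-598,0],-14],
    [[-522,-598,0],-14],
    [[-522,-598,0],-14],
    [[-522,-598,0],-14],
    [[-522,-598,0],-14],
    [[-522,-598,0],-14]
  ],
  "claw": -1
}}

```text
clock: 2.3
eef_pos: [0.4425, -0.2295, 0.2502]
tool_rot: [0.051, 0.999, -0.0, 0.001]
ft_force: [0.7, 0.6, 0.7]
grip_width: 0.0852
grasp_force: 0.0
```

Emit:
{"name": "step_arm", "arguments": {
  "rows": [
    [[-20,-38,0],0],
    [[-20,-38,60],0],
    [[-20,-38,110],0],
    [[-20,-38,150],0],
    [[-20,-38,168],0],
    [[-20,-38,168],0]
  ]
}}

```text
clock: 3.05
eef_pos: [0.457, -0.2665, 0.0805]
tool_rot: [0.05, 0.999, 0.001, -0.002]
ft_force: [1.3, 1.1, -0.2]
grip_width: 0.0852
grasp_force: 0.0
```

```bash
python3 - <<'E'
from h import *
p,d,c=cam("scene"); q,e,f=cam("top")
cv2.imwrite("pics/a1.png",cv2.resize(np.vstack([p[60:210,180:380],q[170:320,260:460]])[...,::-1],(800,1200),interpolation=cv2.INTER_CUBIC)[::2,::2] if 0 else cv2.resize(np.hstack([p[70:190,190:350],q[180:300,260:420]])[...,::-1],(800,300)))
o=bot.get_obs();print(o['eef_pos'],o['ft_force'])
E
```

```text
[ 0.45853733 -0.26734549  0.08268418] [ 0.40669919 -0.7924125  -0.92158986]
```

View pics/a1.png

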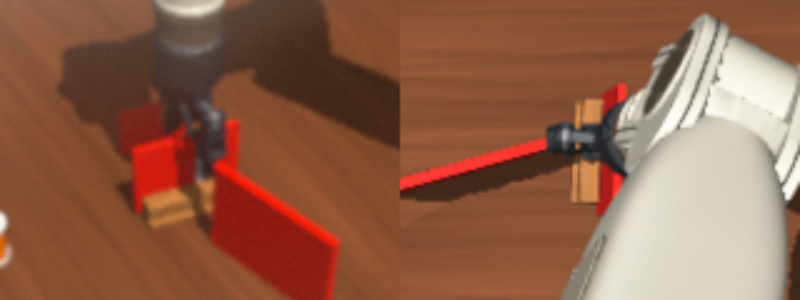

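The fingers straddle the middle plate near its centre (left crop at about (200,140)) and are clear of the large one. Closing now.

Emit:
{"name": "step_arm", "arguments": {
  "rows": [
    [[0,0,0],0],
    [[0,0,0],0],
    [[0,0,0],0],
    [[0,0,0],0],
    [[0,0,0],0],
    [[0,0,0],0],
    [[0,0,0],0],
    [[0,0,0],0]
  ],
  "claw": 1
}}

```text
clock: 4.15
eef_pos: [0.4581, -0.2678, 0.0822]
tool_rot: [0.05, 0.999, -0.001, 0.0]
ft_force: [-1.0, -2.8, 1.5]
grip_width: 0.0075
grasp_force: 59.8
```

Emit:
{"name": "step_arm", "arguments": {
  "rows": [
    [[0,0,-50],0],
    [[0,0,-110],0],
    [[0,0,-160],0],
    [[0,0,-182],0],
    [[9,60,-182],-8],
    [[9,122,-182],-17.3],
    [[9,184,-182],-17.3],
    [[9,245,-182],-17.3],
    [[9,305,-182],-17.3],
    [[9,365,-182],-17.3],
    [[9,422,-182],-17.3],
    [[9,422,-182],-17.3]
  ]
}}

```text
clock: 5.65
eef_pos: [0.4902, 0.1582, 0.2629]
tool_rot: [-0.104, 0.995, 0.001, -0.001]
ft_force: [0.0, -0.6, -0.9]
grip_width: 0.0078
grasp_force: 60.2
```

```bash
cat > chk.py <<'E'
from h import *
import sys
a=0.20; R=np.array([[np.cos(a),-np.sin(a)],[np.sin(a),np.cos(a)]]); S=np.array([.4927,.1523])
o=bot.get_obs(); E=o['eef_pos']; q=o['tool_rot']
print("tcp",np.round(E,4),"slotframe",np.round((E[:2]-S)@R*1000,1),"phi",round(float(2*np.arctan2(q[1],q[0])-np.pi/2)if 0 else float(np.arctan2(2*q[1]**2-1,2*q[0]*q[1])),4),"gw",o['grip_width'])
for n in("top","scene"):
    p,d,c=cam(n); P,u,v=pts(d,c); r,g,b=p[v,u].astype(int).T; L=(P[:,:2]-S)@R; Z=P[:,2]
    k=(r>100)&(g<80)&(b<80)&(abs(L[:,0])<.1)&(abs(L[:,1])<.04)&(Z>.03)&(Z<.3)
    if n=="top" : cv2.imwrite("pics/chk_top.png",p[...,::-1])
    else: cv2.imwrite("pics/chk_sc.png",p[...,::-1])
    if k.sum()>20:
        pc=lambda x:np.round(np.percentile(x,[2,50,98])*1000,1)
        print(n,k.sum(),"x",pc(L[k,0]),"y",pc(L[k,1]),"z",pc(Z[k]))
        t=k&(Z>np.percentile(Z[k],98)-.012); 
        if t.sum()>20: A=np.polyfit(L[t,0],L[t,1],1); print(" top edge slope",round(A[0],3),"y@0",round(A[1]*1000,1),"x",pc(L[t,0]),t.sum())
E
python3 chk.py
```

```text
tcp [0.4902 0.1582 0.2629] slotframe [-1.3  6.3] phi 1.7798 gw 0.007756824932145636
top 110 x [-66.7 -43.9  59.8] y [ 2.4  5.4 10.5] z [ 41.9 279.7 284. ]
 top edge slope -0.006 y@0 5.5 x [-66.8 -44.   58.9] 103
scene 924 x [-58.6  24.2  64.6] y [-0.2  7.6 18.2] z [191.8 232.4 279.8]
 top edge slope -0.026 y@0 6.8 x [-53.3  30.1  64.5] 196
```

Emit:
{"name": "step_arm", "arguments": {
  "rows": [
    [[0,0,0],0],
    [[0,0,0],0]
  ]
}}

```text
clock: 6.0
eef_pos: [0.4913, 0.1524, 0.2641]
tool_rot: [-0.099, 0.995, 0.0, -0.0]
ft_force: [-0.2, -0.1, -1.3]
grip_width: 0.0073
grasp_force: 60.2
```

```bash
python3 chk.py
```

```text
tcp [0.4913 0.1524 0.2641] slotframe [-1.4  0.4] phi 1.7701 gw 0.007255656352495305
top 110 x [-66.8 -43.6  58.9] y [-3.3 -0.1  6.8] z [ 39.4 280.9 284.1]
 top edge slope -0.012 y@0 -0.3 x [-66.9 -44.8  58.6] 100
scene 935 x [-58.7  24.5  65. ] y [-3.8  3.7 15. ] z [193.2 233.6 281.6]
 top edge slope -0.033 y@0 3.5 x [-50.4  28.   64.7] 197
```

Emit:
{"name": "step_arm", "arguments": {
  "rows": [
    [[0,0,60],0],
    [[0,0,110],0],
    [[0,0,132],0],
    [[0,0,142],0],
    [[0,0,150],0],
    [[0,0,158],0],
    [[0,0,166],0],
    [[0,0,174],0],
    [[0,0,180],0],
    [[0,0,183],0],
    [[0,0,183],0]
  ]
}}

```text
clock: 7.48
eef_pos: [0.4911, 0.1537, 0.0822]
tool_rot: [-0.101, 0.995, 0.0, 0.0]
ft_force: [-3.7, -1.5, 7.2]
grip_width: 0.0073
grasp_force: 61.5
```

```bash
python3 chk.py; python3 -c "
import cv2;b=cv2.imread('pics/chk_sc.png');cv2.imwrite('pics/c2.png',cv2.resize(b[150:330,210:450],(800,600)))"
```

```text
tcp [0.4911 0.1537 0.0822] slotframe [-1.3  1.7] phi 1.7724 gw 0.007319995595355116
top 67 x [-68.2 -44.2  59.4] y [-13.5  -1.1   3.2] z [ 38.6  96.3 103.3]
 top edge slope -0.002 y@0 -0.4 x [-66.8 -44.4  58.9] 44
scene 420 x [-47.8  33.6  65.1] y [-10.    5.   35.4] z [ 37.9  77.2 233.2]
```

View pics/c2.png

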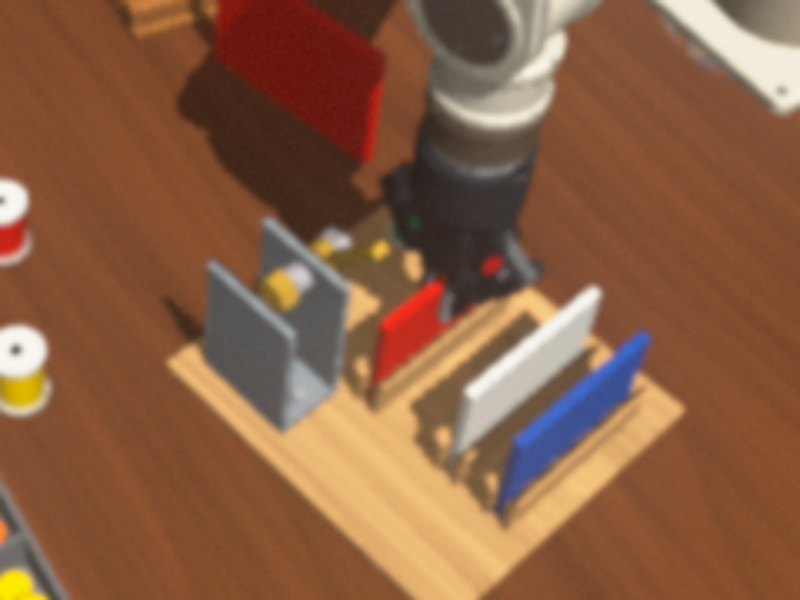

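The divider stands in the slot at crop (410,330), with the TCP at seating height and 7 N of upward reaction. Releasing.

Emit:
{"name": "step_arm", "arguments": {
  "rows": [
    [[0,0,0],0],
    [[0,0,0],0],
    [[0,0,0],0],
    [[0,0,0],0],
    [[0,0,0],0],
    [[0,0,0],0]
  ],
  "claw": 0
}}

```text
clock: 8.32
eef_pos: [0.4914, 0.1537, 0.081]
tool_rot: [-0.101, 0.995, -0.0, -0.0]
ft_force: [0.3, -0.2, 0.2]
grip_width: 0.0426
grasp_force: 0.0
```

Emit:
{"name": "step_arm", "arguments": {
  "rows": [
    [[0,0,-20],0],
    [[0,0,-60],0],
    [[0,0,-110],0],
    [[0,0,-150],0],
    [[0,0,-150],0],
    [[0,0,-150],0]
  ]
}}

```text
clock: 9.07
eef_pos: [0.4911, 0.1536, 0.2305]
tool_rot: [-0.101, 0.995, -0.0, -0.0]
ft_force: [0.0, -0.4, -0.6]
grip_width: 0.0429
grasp_force: 0.0
```

```bash
python3 chk.py
```

```text
tcp [0.4911 0.1536 0.2305] slotframe [-1.3  1.6] phi 1.7723 gw 0.04289470820255674
top 101 x [-69.9 -26.3  60. ] y [-24.   -0.2   4.4] z [ 38.8  98.3 280. ]
scene 670 x [-59.8   6.7  65.2] y [-2.7  5.   7.1] z [ 41.6  79.2 210.3]
```

The divider is seated and free. The tool can't be tilted, so I'll roll the hex with the right finger: press it on the side, then drag up. Then I squeeze with the fingertips above the bolt axis, where the hex centres itself close to latch = 0. First I touch the head top lightly to find the tip height.

Emit:
{"name": "step_arm", "arguments": {
  "rows": [
    [[-50,-20,0],0],
    [[-103,-43,0],0],
    [[-103,-43,0],0],
    [[-103,-43,40],0],
    [[-103,-43,75],0],
    [[-103,-43,75],0],
    [[-103,-43,75],0]
  ],
  "claw": 0.15
}}

```text
clock: 10.05
eef_pos: [0.6009, 0.1324, 0.157]
tool_rot: [-0.101, 0.995, 0.0, 0.0]
ft_force: [0.8, 0.2, 0.3]
grip_width: 0.036
grasp_force: 0.0
```

```bash
python3 chk.py; python3 -c "
import cv2;b=cv2.imread('pics/chk_sc.png');c=cv2.imread('pics/chk_top.png');import numpy as np
cv2.imwrite('pics/c3.png',np.hstack([cv2.resize(b[190:290,250:350],(400,400),interpolation=2),cv2.resize(c[150:250,150:250],(400,400),interpolation=2)]))"
```

```text
tcp [0.6009 0.1324 0.157 ] slotframe [102.1 -41. ] phi 1.7725 gw 0.036027805083357095
scene 664 x [-61.3   9.1  65.7] y [-3.1  4.9  6.8] z [ 41.7  78.8 100.6]
 top edge slope -0.021 y@0 2.7 x [-62.6   6.9  87.7] 240
```

View pics/c3.png

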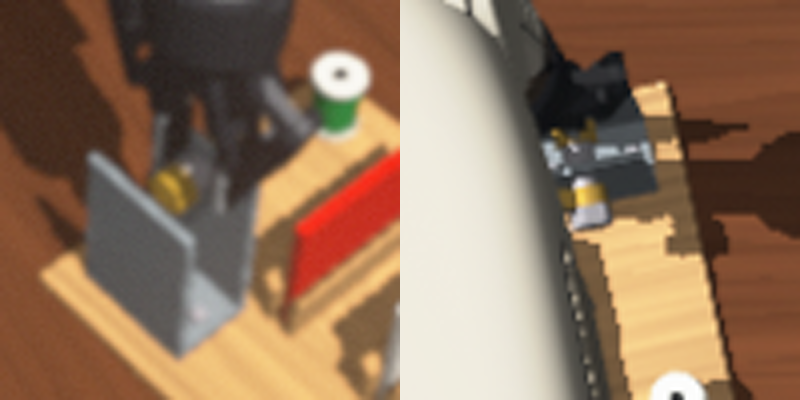

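The scene crop shows the right finger over the brass head at (175,185), inside the gap and clear of both plates. Now lowering to touch.

Emit:
{"name": "step_arm", "arguments": {
  "rows": [
    [[0,0,6],0],
    [[0,0,12],0],
    [[0,0,12],0]
  ]
}}

```text
clock: 10.52
eef_pos: [0.6004, 0.1321, 0.1433]
tool_rot: [-0.101, 0.995, -0.0, -0.001]
ft_force: [-0.5, -0.2, 0.3]
grip_width: 0.0364
grasp_force: 0.0
```

Emit:
{"name": "step_arm", "arguments": {
  "rows": [
    [[0,0,1],0],
    [[0,0,2],0],
    [[0,0,2],0]
  ]
}}

```text
clock: 10.9
eef_pos: [0.6009, 0.1321, 0.142]
tool_rot: [-0.101, 0.995, -0.0, -0.0]
ft_force: [0.4, 0.5, 0.1]
grip_width: 0.0362
grasp_force: 0.0
```

Emit:
{"name": "step_arm", "arguments": {
  "rows": [
    [[0,0,1],0],
    [[0,0,2],0],
    [[0,0,2],0]
  ]
}}

```text
clock: 11.28
eef_pos: [0.601, 0.1322, 0.1403]
tool_rot: [-0.101, 0.995, -0.0, 0.0]
ft_force: [-0.8, -0.0, 1.6]
grip_width: 0.036
grasp_force: 0.8
```

Emit:
{"name": "step_arm", "arguments": {
  "rows": [
    [[0,0,1],0],
    [[0,0,1],0]
  ]
}}

```text
clock: 11.52
eef_pos: [0.6011, 0.1322, 0.1401]
tool_rot: [-0.101, 0.995, -0.0, 0.001]
ft_force: [-1.7, -0.1, 5.2]
grip_width: 0.0368
grasp_force: 2.9
```

Emit:
{"name": "step_arm", "arguments": {
  "rows": [
    [[0,0,-8],0],
    [[0,-17,-8],0],
    [[0,-17,-8],0],
    [[0,-17,0],0],
    [[0,-17,8],0],
    [[0,-17,15],0],
    [[0,-17,15],0],
    [[0,-17,15],0]
  ]
}}

```text
clock: 12.52
eef_pos: [0.6044, 0.1157, 0.124]
tool_rot: [-0.101, 0.995, 0.0, 0.0]
ft_force: [-0.1, 0.5, -0.2]
grip_width: 0.0361
grasp_force: 0.0
```

Emit:
{"name": "step_arm", "arguments": {
  "rows": [
    [[0,1,0],0],
    [[0,2,0],0],
    [[0,2,0],0]
  ]
}}

```text
clock: 12.9
eef_pos: [0.604, 0.1176, 0.1242]
tool_rot: [-0.101, 0.995, 0.0, 0.0]
ft_force: [0.5, -0.0, -0.2]
grip_width: 0.0361
grasp_force: 0.0
```

Emit:
{"name": "step_arm", "arguments": {
  "rows": [
    [[0,1,0],0],
    [[0,1,0],0],
    [[0,1,0],0]
  ]
}}

```text
clock: 13.28
eef_pos: [0.6039, 0.1182, 0.1241]
tool_rot: [-0.1, 0.995, -0.0, 0.0]
ft_force: [0.1, -1.0, 0.9]
grip_width: 0.036
grasp_force: 0.7
```

Emit:
{"name": "step_arm", "arguments": {
  "rows": [
    [[0,1,0],0],
    [[0,2,0],0],
    [[0,2,0],0]
  ]
}}

```text
clock: 13.65
eef_pos: [0.6038, 0.1185, 0.1241]
tool_rot: [-0.1, 0.995, -0.002, 0.0]
ft_force: [1.1, -6.1, -0.1]
grip_width: 0.0364
grasp_force: 3.3
```

Emit:
{"name": "step_arm", "arguments": {
  "rows": [
    [[0,3,0],0],
    [[0,5,0],0],
    [[0,6,-1],0],
    [[0,6,-2],0],
    [[0,7,-3],0],
    [[0,7,-4],0],
    [[0,7,-5],0],
    [[0,7,-6],0],
    [[0,7,-6],0]
  ]
}}

```text
clock: 14.78
eef_pos: [0.6034, 0.1206, 0.1296]
tool_rot: [-0.098, 0.995, -0.006, 0.001]
ft_force: [4.3, -17.5, -1.7]
grip_width: 0.0365
grasp_force: 9.0
```

```bash
cat > lat.py <<'E'
from h import *
import sys
a=0.20; R=np.array([[np.cos(a),-np.sin(a)],[np.sin(a),np.cos(a)]]); S=np.array([.4927,.1530]); B=np.array([-.060,.110])
p,d,c=cam("scene"); P,u,v=pts(d,c); r,g,b=p[v,u].astype(int).T; L=(P[:,:2]-S)@R; Z=P[:,2]
q,e,f=cam("top"); P2,u2,v2=pts(e,f); r2,g2,b2=q[v2,u2].astype(int).T
for nm,P,r,b in(("scene",P,r,b),("top",P2,r2,b2)):
    L=(P[:,:2]-S)@R; Z=P[:,2]
    k=(r>b+50)&(r>90)&(L[:,0]>.035)&(L[:,0]<.078)&(L[:,1]>-.056)&(L[:,1]<.03)&(Z>.106)&(Z<.19)
    if k.sum()>6:
        Q=np.c_[L[k,1],Z[k]]-B; rad=np.hypot(*Q.T); far=rad>25
        print(nm,k.sum(),"angle(top side)",np.round(np.percentile(np.arctan2(Q[far,1],Q[far,0]),[10,50,90]),3),"r",round(rad.max(),3))
o=bot.get_obs();E=o['eef_pos']; l=(E[:2]-S)@R; print("tool rel axis y,z_tip",np.round([(l[1]+.0603)*1000,(E[2]-.1277)*1000],1),"F slot y",round(float(o['ft_force'][:2]@R[:,1]),1),"z",round(float(o['ft_force'][2]),1),"grip",o['grasp_force'],o['grip_width'])
if len(sys.argv)>1: cv2.imwrite(sys.argv[1],np.hstack([cv2.resize(p[190:290,250:350],(400,400),interpolation=2),cv2.resize(q[150:250,150:250],(400,400),interpolation=2)])[...,::-1])
E
python3 lat.py pics/c4.png
```

```text
Traceback (most recent call last):
  File "lat.py", line 11, in <module>
    print(nm,k.sum(),"angle(top side)",np.round(np.percentile(np.arctan2(Q[far,1],Q[far,0]),[10,50,90]),3),"r",round(rad.max(),3))
                                                ~~~~~~~~~~~~~^^^^^^^^^^^^^^^^^^^^^^^^^^^^^^^^^^^^^^^^^^
IndexError: index -1 is out of bounds for axis 0 with size 0
```

```bash
sed -i 's/if k.sum()>6:/if k.sum()>0 and (np.hypot(L[k,1]-B[0],Z[k]-B[1])>.025).sum()>2:/' lat.py; python3 lat.py pics/c4.png
```

```text
Traceback (most recent call last):
  File "lat.py", line 11, in <module>
    print(nm,k.sum(),"angle(top side)",np.round(np.percentile(np.arctan2(Q[far,1],Q[far,0]),[10,50,90]),3),"r",round(rad.max(),3))
                                                ~~~~~~~~~~~~~^^^^^^^^^^^^^^^^^^^^^^^^^^^^^^^^^^^^^^^^^^
IndexError: index -1 is out of bounds for axis 0 with size 0
```

```bash
sed -i 's/far=rad>25/far=rad>.025/' lat.py; python3 lat.py pics/c4.png
```

```text
scene 67 angle(top side) [0.35  0.439 0.47 ] r 0.071
tool rel axis y,z_tip [6.6 1.8] F slot y -18.3 z -2.5 grip 9.006768353283405 0.036382199032500444
```

View pics/c4.png

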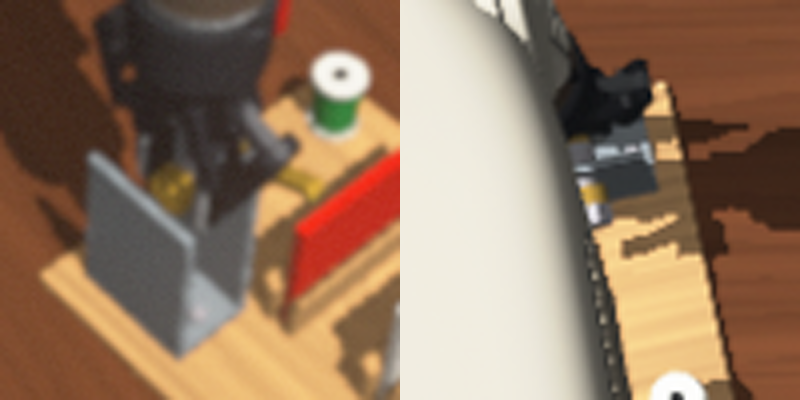

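The latch finger is now about half lowered (scene crop (300,183), measured at about 0.4 rad), as predicted. Continuing the roll upward.

Emit:
{"name": "step_arm", "arguments": {
  "rows": [
    [[0,1,0],0],
    [[0,2,-1],0],
    [[0,2,-2],0],
    [[0,3,-3],0],
    [[0,3,-3],0]
  ]
}}

```text
clock: 15.7
eef_pos: [0.6031, 0.1223, 0.1327]
tool_rot: [-0.098, 0.995, -0.008, 0.001]
ft_force: [4.5, -19.4, -1.3]
grip_width: 0.0364
grasp_force: 9.9
```

```bash
python3 lat.py
```

```text
scene 99 angle(top side) [0.07  0.151 0.204] r 0.073
tool rel axis y,z_tip [8.3 5. ] F slot y -21.0 z -1.1 grip 9.868430569767952 0.035960337773293716
```

Emit:
{"name": "step_arm", "arguments": {
  "rows": [
    [[0,1,-1],0],
    [[0,1,-1.5],0],
    [[0,1,-1.5],0]
  ]
}}

```text
clock: 16.18
eef_pos: [0.6029, 0.1234, 0.1344]
tool_rot: [-0.098, 0.995, -0.007, 0.001]
ft_force: [4.8, -19.6, 0.0]
grip_width: 0.0365
grasp_force: 9.2
```

```bash
python3 lat.py
```

```text
scene 91 angle(top side) [-0.05  -0.01   0.035] r 0.073
tool rel axis y,z_tip [9.4 6.8] F slot y -21.1 z 0.3 grip 9.187053143978119 0.036070747141188464
```

Emit:
{"name": "step_arm", "arguments": {
  "rows": [
    [[0,-1,0],0],
    [[0,-3,0],0],
    [[0,-5,0],0],
    [[0,-7,0],0],
    [[0,-9,0],0],
    [[0,-9,0],0]
  ],
  "claw": 1
}}

```text
clock: 17.02
eef_pos: [0.6047, 0.1146, 0.1365]
tool_rot: [-0.097, 0.995, -0.007, 0.002]
ft_force: [0.9, -20.8, 8.2]
grip_width: 0.0143
grasp_force: 52.8
```

```bash
python3 lat.py pics/c5.png
```

```text
scene 90 angle(top side) [-0.077 -0.048  0.032] r 0.07
tool rel axis y,z_tip [0.4 8.8] F slot y -20.3 z 8.7 grip 52.84448724472895 0.014391709682317483
```

View pics/c5.png

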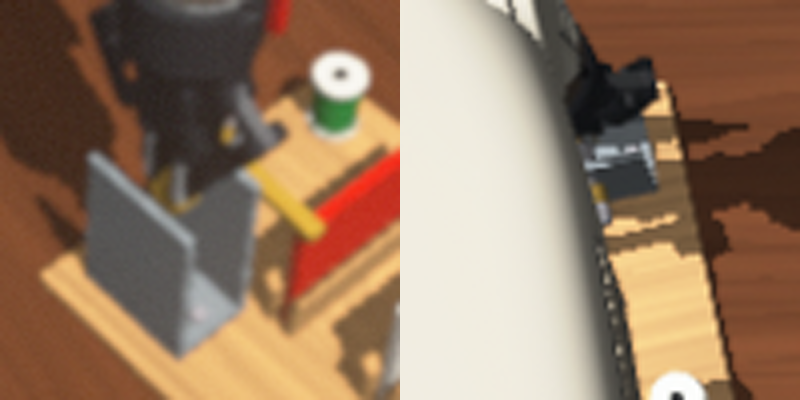

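The finger now lies level over the divider (crop (300,210)) with a grip of 53 N, but the opening is only 14 mm, so the tips sit high on the head. I'll press down a little and check for creep.

Emit:
{"name": "step_arm", "arguments": {
  "rows": [
    [[0,-1,1],0],
    [[0,-2,2],0],
    [[0,-2,2],0]
  ]
}}

```text
clock: 17.5
eef_pos: [0.6048, 0.1144, 0.1363]
tool_rot: [-0.098, 0.995, -0.006, 0.002]
ft_force: [-2.4, -17.8, 16.9]
grip_width: 0.0144
grasp_force: 55.6
```

```bash
python3 lat.py
```

```text
scene 87 angle(top side) [-0.074 -0.043  0.068] r 0.072
tool rel axis y,z_tip [0.2 8.6] F slot y -16.8 z 16.8 grip 55.54815742070787 0.014307675474408754
```

```bash
cat > ang.py <<'E'
from h import *
a=0.20; R=np.array([[np.cos(a),-np.sin(a)],[np.sin(a),np.cos(a)]]); S=np.array([.4927,.1530])
c=bot.camera_params("scene")
def ang(p,d,nm):
    P,u,v=pts(d,c); r,g,b=p[v,u].astype(int).T; L=(P[:,:2]-S)@R; Z=P[:,2]
    k=(r>b+50)&(r>90)&(L[:,0]>.04)&(L[:,0]<.075)&(L[:,1]>-.045)&(L[:,1]<.025)&(Z>.1)&(Z<.19)
    Q=np.c_[L[k,1],Z[k]]
    n=[]
    for y0 in np.arange(-.045,.02,.006):
        s=Q[(Q[:,0]>=y0)&(Q[:,0]<y0+.006)]
        if len(s)>3: n.append([s[:,0].mean(),np.median(s[:,1]),len(s)])
    n=np.array(n); print(nm,k.sum(),"PCA/fit",cv2.fitLine(Q.astype(np.float32)*1000,cv2.DIST_HUBER,0,.01,.01).ravel().round(3)); print((n*1000).round(1)[:,:2].tolist())
z=np.load("scene0.npz"); ang(z["p"],z["d"],"init")
p,d=bot.camera("scene"); ang(p,d,"now")
E
python3 ang.py
```

```text
init 74 PCA/fit [  0.664   0.747 -26.144 150.076]
[[-42.2, 131.1], [-36.2, 139.3], [-29.9, 148.4], [-24.5, 153.0], [-18.1, 160.9], [-13.1, 161.1]]
now 125 PCA/fit [ 9.96000e-01 -9.40000e-02 -1.32030e+01  1.07161e+02]
[[-42.1, 109.4], [-37.1, 108.8], [-29.6, 109.1], [-24.4, 107.7], [-18.1, 109.2], [-12.5, 107.4], [-6.2, 106.2], [-0.1, 105.2], [6.0, 105.6], [11.3, 105.5]]
```

Emit:
{"name": "step_arm", "arguments": {
  "rows": [
    [[0,0,0],0],
    [[0,0,0],0],
    [[0,0,0],0],
    [[0,0,0],0],
    [[0,0,0],0],
    [[0,0,0],0],
    [[0,0,0],0],
    [[0,0,0],0]
  ]
}}

```text
clock: 18.65
eef_pos: [0.6048, 0.1144, 0.1363]
tool_rot: [-0.098, 0.995, -0.006, 0.002]
ft_force: [-3.6, -16.9, 15.4]
grip_width: 0.0144
grasp_force: 55.5
```

```bash
python3 lat.py; python3 ang.py | tail -2; python3 chk.py
```

```text
scene 81 angle(top side) [-0.079 -0.04   0.044] r 0.073
tool rel axis y,z_tip [0.2 8.6] F slot y -16.7 z 15.9 grip 55.543610556051135 0.014876381784269232
now 130 PCA/fit [ 9.95000e-01 -1.00000e-01 -1.28590e+01  1.06776e+02]
[[-41.3, 109.0], [-36.1, 109.0], [-29.4, 108.6], [-23.7, 108.0], [-18.2, 107.5], [-12.1, 107.0], [-6.1, 105.7], [0.0, 105.7], [5.6, 104.9], [10.7, 104.7]]
tcp [0.6048 0.1144 0.1363] slotframe [102.3 -59.4] phi 1.7675 gw 0.014097379194578093
scene 638 x [-60.7   5.2  80.4] y [-21.    5.    6.7] z [ 41.4  76.8 234.6]
```

Everything is steady: the latch is at about -0.09 rad, the grip at 55 N, and the divider is seated. Handing in.

```bash
python3 -c "
from workcell import bot
print(bot.job_done())"
```

```text
the job is handed in; nothing more can be done
None
```

I handed the job in at about 19 s: the red divider is seated in the slot and released, and the gripper still holds the bolt head at about 55 N with the latch about 0.09 rad below level (limit 0.13); the hand-in returned no verdict.

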